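# Set the flip tags on the tile bins

## Robot

A 6-joint arm with a two-finger parallel gripper is mounted at the origin on the work surface; the furniture and walls round the work are solid. World frame = base frame: x ahead of the robot, y to its left, z up, the work surface at z = 0. Lengths are in mm, angles in rad, forces in N, time in s.
With the tool pointing down it reaches from about 325 to 775 mm from the base axis. Payload 9.3 kg.
Tool frame: the origin (TCP) lies on the mounting face of the last link; the fingertips stand ctrl.tips_ahead ahead of it and the grasp point (between the pads) lies 155 mm ahead of it (ctrl.tips_ahead is the distance from the TCP to the fingertips, in mm); z points along the fingers, y is the line along which they close (so a half turn about z gives the same grasp; the last joint's range is limited). The gripper opens to 85 mm and grips with 20 to 120 N. Pads are 22 mm wide; open, the fingers measure 114 mm over their backs; the gripper's body (76 mm by 85 mm) begins 54 mm behind the grasp point. The pads swing forward as they close: fully open they stand 13 mm farther back than shut.
Start: joints at [-1.444, 0.259, 0.021, 1.334, 0, 1.418], TCP at [151.883, -528.61, 404.679] pointing down, gripper open.
Joint ranges: [-3.04, 3.04], [-0.91, 1.82], [-1.04, 1.36], [-1.92, 1.95], [-1.52, 1.45], [-3.14, 3.14]. Speed limits (rad/s): [2.22, 2.22, 2.79, 3.14, 3.14, 3.14].

## Interface

Orientations are given as a unit quaternion [x, y, z, w].
In Python, from plant import ctrl gives the robot as it stands. The module is installed in compiled form; this text tells all that it offers.
- The arm moves only by the tool carry_out, never from a script. Its argument "rows" is a list of rows, each an object of numbers: "tx", "ty", "tz": the shift along the world's x, y, z in mm; "ax", "ay", "az": the turn, a rotation vector about the world's x, y, z in rad; "gripper": the opening, from 0 (shut) to 1 (fully open). A call has 1 to 8 rows; each row is the pose to reach, as a shift and turn from the pose commanded when the call began; what a row does not reach only later rows make up. A row lasts 1/12 s, in which the tool goes at most 41.7 mm and 7.16 degrees, less where a joint would pass 70% of its speed; a pose out of reach is approached as far as the arm can. A call with a gripper value outside its range is refused whole. The fingers move at their own pace and stop on an object; "grip_force" is the grip in N (left out, the last holds). Time passes only in rows, so rows that repeat a pose let the fingers close. It gives the time, the measured TCP pose, the force, the opening and the grip force at its end, in the units of the state.
- ctrl.state(): the state, without advancing time (a new reading comes with each control period).
- ctrl.capture(name): name is "scene" or "top"; returns a dict with "image" (400x640x3 uint8, red, green, blue), "range_z" (400x640 float32, mm along the optical axis (not along the pixel's ray), 0 where there is no reading), "mtx" (3x3 intrinsics, pixels), "position" and "orientation" of the camera in the world. Camera axes: x right, y down, z forward; pixel columns grow to the right and rows downward; lengths in mm; the calibration is good to about 2 mm. A picture is of the moment at which its call begins.
- ctrl.sign_off(): hands the job in; it is judged then, once.
The state is a dict: "time_s": time; "qpos": joint angles; "qvel": joint speeds; "effort": joint torques, N m; "ee_pos": TCP position; "tool_rot": TCP orientation; "force": force on the tool from outside, world axes, zero at the start; "torque": the same for the moment, N m; "grip_width": finger opening in mm; "finger_force": force on a finger pad.
Only numpy, scipy, OpenCV 4.12 (cv2) and the standard library are available. Lean on these libraries where they do the work, as an engineer would, in place of code of your own. Each camera call takes 0.05 s, during which the arm holds its last target. There are 200 camera calls.

## Task

Push over the hinged flip tags in front of the four tile bins with a fingertip, so that just the bins packed full of test tiles show the raised round disc face up (in stock) and the bins that are empty or nearly so show the raised straight bar face up (reorder). Leave a tag that is already right as it is. Push lightly, do not pinch or lift anything, and leave the bins and the loose pots, cup and bowl where they stand.

Things in the scene. Friction and masses are not known exactly. Their poses are not given: they have to be found in the camera images.
- bin_a: (mm) This bin is full: a row of seven tiles on edge fills it. Loose wooden bin, 1.0 to 2.1 kg, on a board 200 x 94 x 6. Origin: centre of the board's underside, on the bench; x from the tag back to the bin (away from the robot), y left, z up. The open bin, 104 long, 80 wide, stands on the rear part, front wall at x -6; walls 51, tiles 57 above the bench.
- hinge_a (a point): (mm) Middle of this bin's tag hinge line, 31 above the bench, at bin x -62, y 0; axes as the bin's, the line runs along x. The tag, a plate 50 wide and 4 thick, reaches 50 from it, between steel cheeks (outer faces 64 apart, 40 high). Leaning on a stop, its free edge is 38 to the left or right of the line and 63 above the bench. Beside the tag it is clear to 90 on either side.
- tag_a (a joint): Hinge angle (rad) of this bin's smooth aluminium tag, stops at +-0.87, 0 upright. Positive: leans left (bin +y), the face with the raised round disc (30 mm) looks up. Negative: leans right, the face with the raised straight bar (40 x 9 mm) looks up. About 1 N sideways on its free edge turns it; pushed past upright it falls to the other stop and stays.
- bin_b: (mm) This bin is full: a row of seven tiles on edge fills it. Loose wooden bin, 1.0 to 2.1 kg, on a board 200 x 94 x 6. Origin: centre of the board's underside, on the bench; x from the tag back to the bin (away from the robot), y left, z up. The open bin, 104 long, 80 wide, stands on the rear part, front wall at x -6; walls 51, tiles 57 above the bench.
- hinge_b (a point): (mm) Middle of this bin's tag hinge line, 31 above the bench, at bin x -62, y 0; axes as the bin's, the line runs along x. The tag, a plate 50 wide and 4 thick, reaches 50 from it, between steel cheeks (outer faces 64 apart, 40 high). Leaning on a stop, its free edge is 38 to the left or right of the line and 63 above the bench. Beside the tag it is clear to 90 on either side.
- tag_b (a joint): Hinge angle (rad) of this bin's smooth aluminium tag, stops at +-0.87, 0 upright. Positive: leans left (bin +y), the face with the raised round disc (30 mm) looks up. Negative: leans right, the face with the raised straight bar (40 x 9 mm) looks up. About 1 N sideways on its free edge turns it; pushed past upright it falls to the other stop and stays.
- bin_c: (mm) This bin is not full: one tile lies on its floor. Loose wooden bin, 1.0 to 2.1 kg, on a board 200 x 94 x 6. Origin: centre of the board's underside, on the bench; x from the tag back to the bin (away from the robot), y left, z up. The open bin, 104 long, 80 wide, stands on the rear part, front wall at x -6; walls 51, tiles 57 above the bench.
- hinge_c (a point): (mm) Middle of this bin's tag hinge line, 31 above the bench, at bin x -62, y 0; axes as the bin's, the line runs along x. The tag, a plate 50 wide and 4 thick, reaches 50 from it, between steel cheeks (outer faces 64 apart, 40 high). Leaning on a stop, its free edge is 38 to the left or right of the line and 63 above the bench. Beside the tag it is clear to 90 on either side.
- tag_c (a joint): Hinge angle (rad) of this bin's smooth aluminium tag, stops at +-0.87, 0 upright. Positive: leans left (bin +y), the face with the raised round disc (30 mm) looks up. Negative: leans right, the face with the raised straight bar (40 x 9 mm) looks up. About 1 N sideways on its free edge turns it; pushed past upright it falls to the other stop and stays.
- bin_d: (mm) This bin is not full: empty. Loose wooden bin, 1.0 to 2.1 kg, on a board 200 x 94 x 6. Origin: centre of the board's underside, on the bench; x from the tag back to the bin (away from the robot), y left, z up. The open bin, 104 long, 80 wide, stands on the rear part, front wall at x -6; walls 51, tiles 57 above the bench.
- hinge_d (a point): (mm) Middle of this bin's tag hinge line, 31 above the bench, at bin x -62, y 0; axes as the bin's, the line runs along x. The tag, a plate 50 wide and 4 thick, reaches 50 from it, between steel cheeks (outer faces 64 apart, 40 high). Leaning on a stop, its free edge is 38 to the left or right of the line and 63 above the bench. Beside the tag it is clear to 90 on either side.
- tag_d (a joint): Hinge angle (rad) of this bin's smooth aluminium tag, stops at +-0.87, 0 upright. Positive: leans left (bin +y), the face with the raised round disc (30 mm) looks up. Negative: leans right, the face with the raised straight bar (40 x 9 mm) looks up. About 1 N sideways on its free edge turns it; pushed past upright it falls to the other stop and stays.
- capped_pot: Loose bystander: closed glaze pot with white cap, 53 across, 61 high (mm); origin at the centre of its underside, z up. Leave it where it stands.
- round_pot: Loose bystander: small round stone-coloured pot, 64 across, 59 high (mm); origin at the centre of its underside, z up. Leave it where it stands.
- small_cup: Loose bystander: pale open cup, 66 across, 66 high (mm); origin at the centre of its underside, z up. Leave it where it stands.
- green_bowl: Loose bystander: pale green bowl, 96 across, 46 high (mm); origin at the centre of its underside, z up. Leave it where it stands.
Things that resemble listed ones, but are neither listed nor needed, are in the scene too. What is shaped like the bin_d but yellow is not meant.

How it is judged:
By the outcome, as a careful person would: the job done as asked, in the order asked, and still so for the second after the job is handed in, with the robot touching nothing.
It also fails if it takes over 43 s, if anything falls off the work surface, if the arm or the gripper's body presses on something with over 40 N, if the wrist force passes 120 N, or if a joint passes its speed limit or range.

## Working session

There is one attempt and no reset: what is moved stays moved. The work goes in short steps, Python scripts to look and compute and a tool call to move; the robot and the scene stay as the last step left them, time stands still between calls to the robot, and variables do not carry over. Pictures are saved under pics/ and viewed, at most 10 in all, crops included, and the job is handed in when it is done.

Besides the shell and the picture viewer there is one more tool, called after "Call:" as name(argument=value, ...), one argument or row to a line, values as JSON. carry_out: Moves the arm, as the interface text tells. Its arguments: {"type":"object","properties":{"rows":{"type":"array"},"grip_force":{"type":"number"}},"required":["rows"]}

```bash
mkdir -p pics
cat > h.py <<'E'
import numpy as np, cv2
from scipy.spatial.transform import Rotation as R
from plant import ctrl
def cap(n):
    c=ctrl.capture(n); np.savez(f'{n}.npz',**c); return c
def pts(c):
    K=np.array(c['mtx']);z=c['range_z'];v,u=np.mgrid[0:400,0:640]
    P=np.stack([(u-K[0,2])/K[0,0]*z,(v-K[1,2])/K[1,1]*z,z],-1)
    return P@R.from_quat(c['orientation']).as_matrix().T+np.array(c['position'])
E
python3 - <<'E'
from h import *
for n in('scene','top'):
    c=cap(n);cv2.imwrite(f'pics/{n}0.png',c['image'][:,:,::-1]);print(n,c['mtx'],c['position'],c['orientation'])
print(ctrl.state(),ctrl.tips_ahead)
E
```

```text
scene [[429.04074673   0.         317.98558161]
 [  0.         429.04074673 194.42542947]
 [  0.           0.           1.        ]] [-600.59444957  527.51157352  789.55455353] [-0.42280802  0.75266638 -0.44531453  0.23753246]
top [[476.73114479   0.         318.93671139]
 [  0.         476.73114479 199.93176947]
 [  0.           0.           1.        ]] [  83.15211968  -30.04204709 1692.38359117] [-0.55686883  0.82046043 -0.10504059  0.07555307]
{'time_s': 0.1, 'qpos': array([-1.44360139e+00,  2.59139777e-01,  2.08274790e-02,  1.33369154e+00,
        1.25793464e-05,  1.41822436e+00]), 'qvel': array([ 0.00058002, -0.00265154,  0.00181006,  0.000997  ,  0.00178492,
        0.00045334]), 'effort': array([ 4.69120801e-03, -5.56693053e+01,  3.45070052e+01,  1.16214075e-02,
       -1.69927671e-04, -3.86173333e-07]), 'ee_pos': array([ 151.87839791, -528.56723143,  404.12037861]), 'tool_rot': array([ 9.90232073e-01,  1.39427678e-01,  1.39497300e-05, -6.03628001e-04]), 'force': array([ 0.21861623, -0.03538979, -0.46652431]), 'torque': array([0.02331494, 0.03945722, 0.06070296]), 'finger_force': 0.0, 'grip_width': 85.2177053083054} 173.4
```

View pics/scene0.png

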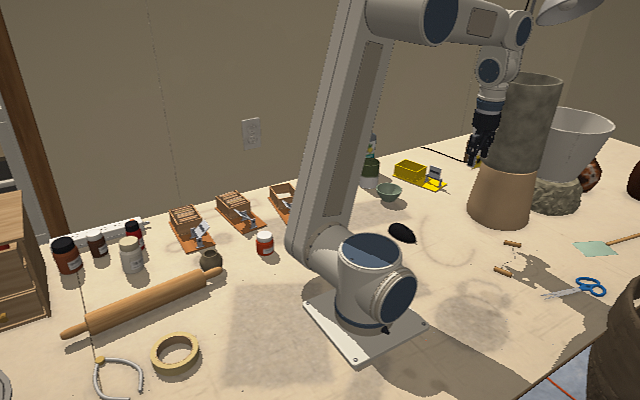

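View pics/top0.png

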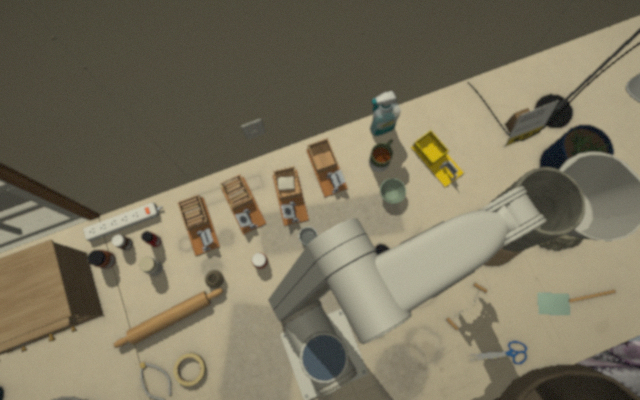

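The top view shows four wooden bins: full ones at px (197,220) and (240,200), a one-tile bin at (288,190), and an empty one at (325,165). The yellow decoy is at (437,158). The tags are near (207,240), (245,218), (290,212) and (337,180). I'll measure them and look at an enlarged crop.

Run:
```python
from h import *
c=dict(np.load('top.npz'));im=c['image'];P=pts(c)
hsv=cv2.cvtColor(im,cv2.COLOR_RGB2HSV)
cv2.imwrite('pics/crop.png',cv2.resize(im[125:265,170:360,::-1],None,fx=4.2,fy=4.2,interpolation=cv2.INTER_CUBIC))
s=dict(np.load('scene.npz'))
cv2.imwrite('pics/crops.png',cv2.resize(s['image'][170:270,160:310,::-1],None,fx=5,fy=5,interpolation=cv2.INTER_CUBIC))
for n,(u0,v0,u1,v1) in dict(A=(172,190,222,260),B=(220,172,267,235),C=(268,163,312,226),D=(303,136,352,200)).items():
    p=P[v0:v1,u0:u1];h=hsv[v0:v1,u0:u1]
    m=((p[...,2]>3)&(p[...,2]<90)).astype(np.uint8)
    m=cv2.morphologyEx(m,cv2.MORPH_OPEN,np.ones((3,3)))
    k,l,st,_=cv2.connectedComponentsWithStats(m);i=1+st[1:,4].argmax()
    q=p[l==i]
    r=cv2.minAreaRect(q[:,:2].astype(np.float32));b=cv2.boxPoints(r)
    print(n,len(q),r,q[:,2].min(),q[:,2].max(),b.round().tolist())
    # grey tag pixels
    g=(l==i)&(h[...,1]<90)&(p[...,2]>25);print('  tag',g.sum(),p[g].mean(0) if g.any() else '')
```

```text
A 824 ((617.4400024414062, 257.979736328125), (94.51605224609375, 151.2927703857422), 87.99140167236328) 3.287501342764699 65.38795650446696 [[540.0, 213.0], [691.0, 208.0], [695.0, 303.0], [543.0, 308.0]]
  tag 103 [637.54207618 263.10174165  50.0246762 ]
B 993 ((601.943603515625, 83.62307739257812), (211.74314880371094, 93.41683197021484), 4.512472629547119) 3.0014762999278446 71.84884944040073 [[493.0, 122.0], [500.0, 29.0], [711.0, 45.0], [704.0, 139.0]]
  tag 302 [579.10467519  91.52138695  48.23424396]
C 976 ((565.0848388671875, -87.6651840209961), (93.82756805419922, 213.9130859375), 80.75235748291016) 3.023624886646985 70.46273883532444 [[452.0, -117.0], [663.0, -151.0], [678.0, -59.0], [467.0, -24.0]]
  tag 325 [547.5333757  -76.94924074  41.34520498]
D 1010 ((616.7005615234375, -254.6399688720703), (93.70022583007812, 217.82638549804688), 88.79279327392578) 3.029841392152548 70.65310299740509 [[507.0, -299.0], [725.0, -304.0], [727.0, -210.0], [509.0, -206.0]]
  tag 233 [ 573.2776247  -265.94049975   47.18522936]
```

View pics/crop.png

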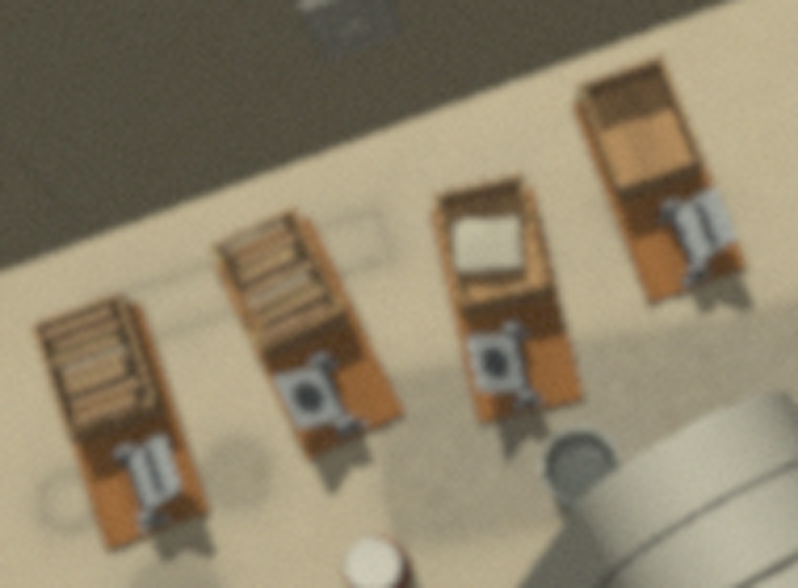

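View pics/crops.png

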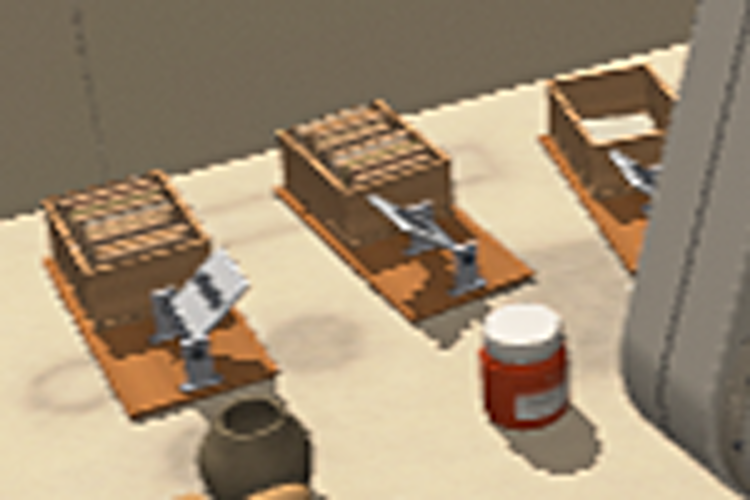

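The crop of the top view shows four tags:
- **A**, full, at px (207,238): bar up, leaning right. Wrong.
- **B**, full, at (244,219): disc up. Right.
- **C**, one tile, at (289,211): disc up. Wrong.
- **D**, empty, at (337,179): bar up. Right.

Candidates were the four wooden bins and the yellow one at (437,158), which I exclude by colour. So I only need to flip C to the right and A to the left. Next I'll get accurate poses for both.

Run:
```python
from h import *
c=dict(np.load('top.npz'));im=c['image'];P=pts(c);hsv=cv2.cvtColor(im,cv2.COLOR_RGB2HSV)
K=c['mtx'];M=R.from_quat(c['orientation']).as_matrix();o=c['position']
for n,(u0,v0,u1,v1) in dict(A=(172,190,224,262),C=(268,163,316,230)).items():
    p=P[v0:v1,u0:u1].reshape(-1,3);h=hsv[v0:v1,u0:u1].reshape(-1,3)
    wood=(h[:,0]<14)&(h[:,1]>125)&(p[:,2]<25)|(p[:,2]>12)&(p[:,2]<90)
    m=cv2.morphologyEx(wood.reshape(v1-v0,-1).astype(np.uint8),cv2.MORPH_OPEN,np.ones((3,3)))
    k,l,st,_=cv2.connectedComponentsWithStats(m);i=1+st[1:,4].argmax();q=(l==i).ravel()
    r=cv2.minAreaRect(p[q][:,:2].astype(np.float32));b=cv2.boxPoints(r)
    e=max([b[1]-b[0],b[2]-b[1]],key=np.linalg.norm);e=e/np.linalg.norm(e);e*=np.sign(e[0]);f=np.array([-e[1],e[0]])
    cen=np.array(r[0]);L=(p[:,:2]-cen)@e;W=(p[:,:2]-cen)@f
    g=q&(h[:,1]<90)&(p[:,2]>33)&(L<-25)&(L>-110)
    print(n,'bench z',np.median(p[p[:,2]<3][:,2]),r[1],'cen',cen.round(),'yaw',np.arctan2(e[1],e[0]).round(3),'hinge~',(cen-62*e).round(),
     'tag L',np.percentile(L[g],[5,50,95]).round(),'W',np.percentile(W[g],[5,50,95]).round(),'z',np.percentile(p[g][:,2],[5,50,95]).round(), 'free edge xy',p[g&(p[:,2]>54)].mean(0).round())
for n,(u,v) in dict(cup=(308,236),cap=(260,260),rpot=(214,279)).items(): print(n,P[v,u].round())
```

```text
A bench z -1.2501235112481481 (82.0643081665039, 106.79588317871094) cen [623. 255.] yaw -0.014 hinge~ [561. 256.] tag L [-49. -40. -26.] W [37. 39. 41.] z [43. 49. 54.] free edge xy [597. 293.  55.]Traceback (most recent call last):
  File "<stdin>", line 14, in <module>
    return _quantile_unchecked(
        a, q, axis, out, overwrite_input, method, keepdims, weights)
    return _ureduce(a,
                    func=_quantile_ureduce_func,
    ...<5 lines>...
                    overwrite_input=overwrite_input,
                    method=method)
    r = func(a, **kwargs)
    result = _quantile(arr,
                       quantiles=q,
    ...<2 lines>...
                       out=out,
                       weights=wgt)
    slices_having_nans = np.isnan(arr[-1, ...])
                                  ~~~^^^^^^^^^
IndexError: index -1 is out of bounds for axis 0 with size 0
```

Run:
```python
from h import *
c=dict(np.load('top.npz'));im=c['image'];P=pts(c);hsv=cv2.cvtColor(im,cv2.COLOR_RGB2HSV)
for n,(u0,v0,u1,v1) in dict(A=(172,190,224,262),C=(268,163,316,230)).items():
    p=P[v0:v1,u0:u1];h=hsv[v0:v1,u0:u1]
    H=((p[...,2]>25)&(p[...,2]<90)).astype(np.uint8)
    k,l,st,_=cv2.connectedComponentsWithStats(H)
    for i in range(1,k):
        if st[i,4]<25: continue
        q=p[l==i];r=cv2.minAreaRect(q[:,:2].astype(np.float32))
        print(n,st[i,4],'cen',np.round(r[0]),np.round(r[1]),round(r[2],1),'z',np.percentile(q[:,2],[5,50,95]).round())
    # tag: right/front part, points and top-edge
    front=p[(p[...,2]>33)&(p[...,2]<90)&(p[...,0]<(570 if n=='A' else 520))]
    for z0,z1 in((33,42),(42,50),(50,58),(58,72)):
        f=front[(front[:,2]>z0)&(front[:,2]<z1)]
        if len(f): print('  z',z0,len(f),f.mean(0).round(),'x',f[:,0].min().round(),f[:,0].max().round(),'y',f[:,1].min().round(),f[:,1].max().round())
for n,(u,v) in dict(cup=(308,236),cap=(260,260),rpot=(214,279)).items(): print(n,P[v,u].round())
```

```text
A 671 cen [624. 255.] [ 82. 108.] 89.2 z [32. 51. 58.]
A 169 cen [515. 240.] [46. 66.] 89.0 z [31. 48. 64.]
  z 33 49 [516. 252.  38.] x 482.0 570.0 y 217.0 263.0
  z 42 31 [516. 243.  46.] x 486.0 570.0 y 229.0 270.0
  z 50 32 [518. 233.  53.] x 494.0 538.0 y 219.0 243.0
  z 58 43 [516. 224.  62.] x 490.0 569.0 y 217.0 237.0
C 287 cen [602. -95.] [ 80. 109.] 82.3 z [26. 39. 54.]
C 188 cen [498. -64.] [45. 66.] 80.1 z [31. 47. 63.]
C 41 cen [ 411. -105.] [45. 12.] 67.5 z [34. 59. 68.]
  z 33 51 [482. -78.  38.] x 407.0 520.0 y -116.0 -64.0
  z 42 31 [482. -71.  46.] x 410.0 519.0 y -113.0 -55.0
  z 50 46 [483. -66.  54.] x 403.0 518.0 y -119.0 -42.0
  z 58 63 [469. -67.  63.] x 397.0 519.0 y -124.0 -39.0
cup [394. -98.   2.]
cap [367.  87.  60.]
rpot [374. 265.   1.]
```

Call:
carry_out(
  rows=[
    {"tx": 22,"ty": 33,"az": 0.07,"gripper": 0},
    {"tx": 44,"ty": 66,"az": 0.14,"gripper": 0},
    {"tx": 66,"ty": 99,"az": 0.21,"gripper": 0},
    {"tx": 88,"ty": 132,"az": 0.28,"gripper": 0},
    {"tx": 110,"ty": 165,"az": 0.35,"gripper": 0},
    {"tx": 132,"ty": 198,"az": 0.42,"gripper": 0},
    {"tx": 154,"ty": 231,"az": 0.49,"gripper": 0},
    {"tx": 176,"ty": 264,"az": 0.56,"gripper": 0},
  ],
  grip_force=20,
)

```text
invalid input
```

Call:
carry_out(
  rows=[
    {"tx": 22,"ty": 33,"az": 0.07,"gripper": 0},
    {"tx": 44,"ty": 66,"az": 0.14,"gripper": 0},
    {"tx": 66,"ty": 99,"az": 0.21,"gripper": 0},
    {"tx": 88,"ty": 132,"az": 0.28,"gripper": 0},
    {"tx": 110,"ty": 165,"az": 0.35,"gripper": 0},
    {"tx": 132,"ty": 198,"az": 0.42,"gripper": 0},
    {"tx": 154,"ty": 231,"az": 0.49,"gripper": 0},
    {"tx": 178,"ty": 264,"az": 0.56,"gripper": 0},
  ],
)

```text
invalid input
```

Run:
```python
from h import *
s=ctrl.state();print(s['time_s'],s['ee_pos'],R.from_quat(s['tool_rot']).as_matrix().round(3).tolist(),s['qpos'].round(3),s['grip_width'],s['force'],ctrl.tips_ahead)
```

```text
0.1 [ 151.87839791 -528.56723143  404.12037861] [[0.961, 0.276, -0.0], [0.276, -0.961, 0.001], [0.0, -0.001, -1.0]] [-1.444  0.259  0.021  1.334  0.     1.418] 85.2177053083054 [ 0.21861623 -0.03538979 -0.46652431] 173.4
```

The call was refused. I'll try again with every field given in each row.

Call:
carry_out(
  rows=[
    {"tx": 88,"ty": 132,"tz": 0,"ax": 0,"ay": 0,"az": 0.28,"gripper": 0},
    {"tx": 88,"ty": 132,"tz": 0,"ax": 0,"ay": 0,"az": 0.28,"gripper": 0},
    {"tx": 88,"ty": 132,"tz": 0,"ax": 0,"ay": 0,"az": 0.28,"gripper": 0},
    {"tx": 88,"ty": 132,"tz": 0,"ax": 0,"ay": 0,"az": 0.28,"gripper": 0},
    {"tx": 176,"ty": 264,"tz": 0,"ax": 0,"ay": 0,"az": 0.56,"gripper": 0},
    {"tx": 176,"ty": 264,"tz": 0,"ax": 0,"ay": 0,"az": 0.56,"gripper": 0},
    {"tx": 176,"ty": 264,"tz": 0,"ax": 0,"ay": 0,"az": 0.56,"gripper": 0},
    {"tx": 176,"ty": 264,"tz": 0,"ax": 0,"ay": 0,"az": 0.56,"gripper": 0},
  ],
  grip_force=20,
)

```text
time_s: 0.77
ee_pos: [328.5, -262.2, 404.6]
tool_rot: [0.913, 0.409, 0.0, -0.0]
force: [0.4, -0.4, -0.1]
grip_width: -0.2
finger_force: 0.0
```

Call:
carry_out(
  rows=[
    {"tx": 88,"ty": 132,"tz": 0,"ax": 0,"ay": 0,"az": 0.28,"gripper": 0},
    {"tx": 88,"ty": 132,"tz": 0,"ax": 0,"ay": 0,"az": 0.28,"gripper": 0},
    {"tx": 88,"ty": 132,"tz": 0,"ax": 0,"ay": 0,"az": 0.28,"gripper": 0},
    {"tx": 88,"ty": 132,"tz": 0,"ax": 0,"ay": 0,"az": 0.28,"gripper": 0},
    {"tx": 180,"ty": 264,"tz": 0,"ax": 0,"ay": 0,"az": 0.57,"gripper": 0},
    {"tx": 180,"ty": 264,"tz": 0,"ax": 0,"ay": 0,"az": 0.57,"gripper": 0},
    {"tx": 180,"ty": 264,"tz": 0,"ax": 0,"ay": 0,"az": 0.57,"gripper": 0},
    {"tx": 180,"ty": 264,"tz": 0,"ax": 0,"ay": 0,"az": 0.57,"gripper": 0},
  ],
)

```text
time_s: 1.43
ee_pos: [508.8, 1.9, 404.5]
tool_rot: [0.76, 0.649, 0.0, -0.0]
force: [1.1, -1.0, 1.0]
grip_width: -0.1
finger_force: 0.0
```

Run:
```python
from h import *
s=ctrl.state();print(s['time_s'],s['ee_pos'],R.from_quat(s['tool_rot']).as_matrix().round(3).tolist(),s['qpos'].round(3),s['grip_width'],s['force'],ctrl.tips_ahead)
```

```text
1.4333 [508.78439284   1.86767467 404.4637329 ] [[0.157, 0.988, -0.0], [0.988, -0.157, 0.0], [0.0, -0.0, -1.0]] [-0.161  0.188 -0.072  1.31   0.     1.567] -0.08255244605759392 [ 1.08167976 -0.97766518  1.04033026] 173.4
```

Call:
carry_out(
  rows=[
    {"tx": 0,"ty": 0,"tz": -40,"ax": 0,"ay": 0,"az": 0,"gripper": 0},
    {"tx": 0,"ty": 0,"tz": -80,"ax": 0,"ay": 0,"az": 0,"gripper": 0},
    {"tx": 0,"ty": 0,"tz": -115,"ax": 0,"ay": 0,"az": 0,"gripper": 0},
    {"tx": 0,"ty": 0,"tz": -145,"ax": 0,"ay": 0,"az": 0,"gripper": 0},
    {"tx": 0,"ty": 0,"tz": -165,"ax": 0,"ay": 0,"az": 0,"gripper": 0},
    {"tx": 0,"ty": 0,"tz": -178,"ax": 0,"ay": 0,"az": 0,"gripper": 0},
    {"tx": 0,"ty": 0,"tz": -178,"ax": 0,"ay": 0,"az": 0,"gripper": 0},
    {"tx": 0,"ty": 0,"tz": -178,"ax": 0,"ay": 0,"az": 0,"gripper": 0},
  ],
)

```text
time_s: 2.1
ee_pos: [507.8, -0.6, 226.3]
tool_rot: [0.762, 0.648, -0.001, -0.001]
force: [-0.5, 0.6, 1.3]
grip_width: 0.0
finger_force: 0.0
```

Run:
```python
from h import *
c=cap('scene');t=cap('top')
a=cv2.resize(c['image'][150:270,160:340,::-1],(720,480))
cv2.imwrite('pics/s1.png',a)
print(ctrl.state()['ee_pos'],ctrl.state()['force'])
```

```text
[508.27749412  -0.66777777 227.64664464] [-0.07781352 -0.15278533 -0.15822392]
```

View pics/s1.png

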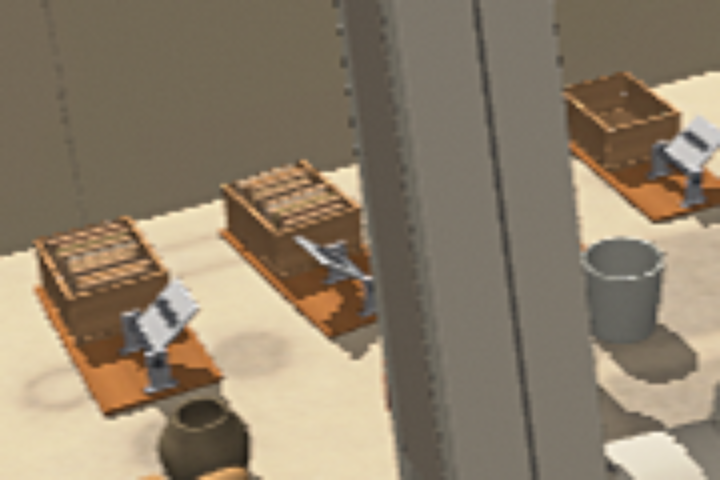

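The arm hides C, at crop px ~(470,250). A, B, D and the cup stand as they did. Pushing C's tag toward -y.

Call:
carry_out(
  rows=[
    {"tx": -1,"ty": -6,"tz": 0,"ax": 0,"ay": 0,"az": 0,"gripper": 0},
    {"tx": -2,"ty": -12,"tz": 0,"ax": 0,"ay": 0,"az": 0,"gripper": 0},
    {"tx": -3,"ty": -18,"tz": 0,"ax": 0,"ay": 0,"az": 0,"gripper": 0},
    {"tx": -4,"ty": -24,"tz": 0,"ax": 0,"ay": 0,"az": 0,"gripper": 0},
    {"tx": -5,"ty": -30,"tz": 0,"ax": 0,"ay": 0,"az": 0,"gripper": 0},
    {"tx": -6,"ty": -35,"tz": 0,"ax": 0,"ay": 0,"az": 0,"gripper": 0},
    {"tx": -6,"ty": -39,"tz": 0,"ax": 0,"ay": 0,"az": 0,"gripper": 0},
    {"tx": -7,"ty": -43,"tz": 0,"ax": 0,"ay": 0,"az": 0,"gripper": 0},
  ],
)

```text
time_s: 2.87
ee_pos: [500.9, -44.2, 226.7]
tool_rot: [0.762, 0.648, 0.0, 0.0]
force: [0.2, 0.7, 0.3]
grip_width: -0.1
finger_force: 0.1
```

Call:
carry_out(
  rows=[
    {"tx": -1,"ty": -5,"tz": 0,"ax": 0,"ay": 0,"az": 0,"gripper": 0},
    {"tx": -2,"ty": -10,"tz": 0,"ax": 0,"ay": 0,"az": 0,"gripper": 0},
    {"tx": -2,"ty": -15,"tz": 0,"ax": 0,"ay": 0,"az": 0,"gripper": 0},
    {"tx": -3,"ty": -20,"tz": 0,"ax": 0,"ay": 0,"az": 0,"gripper": 0},
    {"tx": -4,"ty": -25,"tz": 0,"ax": 0,"ay": 0,"az": 0,"gripper": 0},
    {"tx": -5,"ty": -30,"tz": 0,"ax": 0,"ay": 0,"az": 0,"gripper": 0},
    {"tx": -5,"ty": -35,"tz": 0,"ax": 0,"ay": 0,"az": 0,"gripper": 0},
    {"tx": -5,"ty": -35,"tz": 0,"ax": 0,"ay": 0,"az": 0,"gripper": 0},
  ],
)

```text
time_s: 3.53
ee_pos: [495.9, -79.5, 226.7]
tool_rot: [0.762, 0.648, -0.0, 0.0]
force: [0.2, -0.2, 0.0]
grip_width: -0.5
finger_force: 0.0
```

Call:
carry_out(
  rows=[
    {"tx": 3,"ty": 20,"tz": 0,"ax": 0,"ay": 0,"az": 0,"gripper": 0},
    {"tx": 6,"ty": 40,"tz": 0,"ax": 0,"ay": 0,"az": 0,"gripper": 0},
    {"tx": 6,"ty": 45,"tz": 35,"ax": 0,"ay": 0,"az": 0,"gripper": 0},
    {"tx": 6,"ty": 45,"tz": 70,"ax": 0,"ay": 0,"az": 0,"gripper": 0},
    {"tx": 6,"ty": 45,"tz": 110,"ax": 0,"ay": 0,"az": 0,"gripper": 0},
    {"tx": 8,"ty": 85,"tz": 110,"ax": 0,"ay": 0,"az": 0.05,"gripper": 0},
    {"tx": 10,"ty": 125,"tz": 110,"ax": 0,"ay": 0,"az": 0.1,"gripper": 0},
    {"tx": 13,"ty": 165,"tz": 110,"ax": 0,"ay": 0,"az": 0.14,"gripper": 0},
  ],
)

```text
time_s: 4.2
ee_pos: [508.8, 87.3, 337.7]
tool_rot: [0.714, 0.7, 0.001, 0.001]
force: [0.9, -0.3, 0.3]
grip_width: -0.1
finger_force: 0.0
```

Call:
carry_out(
  rows=[
    {"tx": 2,"ty": 40,"tz": 0,"ax": 0,"ay": 0,"az": 0,"gripper": 0},
    {"tx": 4,"ty": 75,"tz": 0,"ax": 0,"ay": 0,"az": 0,"gripper": 0},
    {"tx": 5,"ty": 92,"tz": 0,"ax": 0,"ay": 0,"az": 0,"gripper": 0},
    {"tx": 5,"ty": 92,"tz": -35,"ax": 0,"ay": 0,"az": 0,"gripper": 0},
    {"tx": 5,"ty": 92,"tz": -70,"ax": 0,"ay": 0,"az": 0,"gripper": 0},
    {"tx": 5,"ty": 92,"tz": -95,"ax": 0,"ay": 0,"az": 0,"gripper": 0},
    {"tx": 5,"ty": 92,"tz": -110,"ax": 0,"ay": 0,"az": 0,"gripper": 0},
    {"tx": 5,"ty": 92,"tz": -110,"ax": 0,"ay": 0,"az": 0,"gripper": 0},
  ],
)

```text
time_s: 4.87
ee_pos: [512.8, 178.4, 223.4]
tool_rot: [0.714, 0.7, -0.002, -0.002]
force: [-0.0, 0.8, -0.1]
grip_width: 0.1
finger_force: 0.0
```

Run:
```python
from h import *
c=cap('scene');t=cap('top')
a=cv2.resize(c['image'][150:270,160:340,::-1],(600,400));b=cv2.resize(t['image'][125:265,170:360,::-1],(271,200))
b=cv2.resize(t['image'][150:260,225:355,::-1],(236,200))
k=np.zeros((600,600,3),np.uint8);k[:400]=a;k[400:,:236]=b
cv2.imwrite('pics/s2.png',k)
s=ctrl.state();print(s['time_s'],s['ee_pos'],s['force'])
```

```text
4.9667 [514.00143852 178.43563109 226.83218334] [0.41514259 0.8765452  0.96099582]
```

View pics/s2.png

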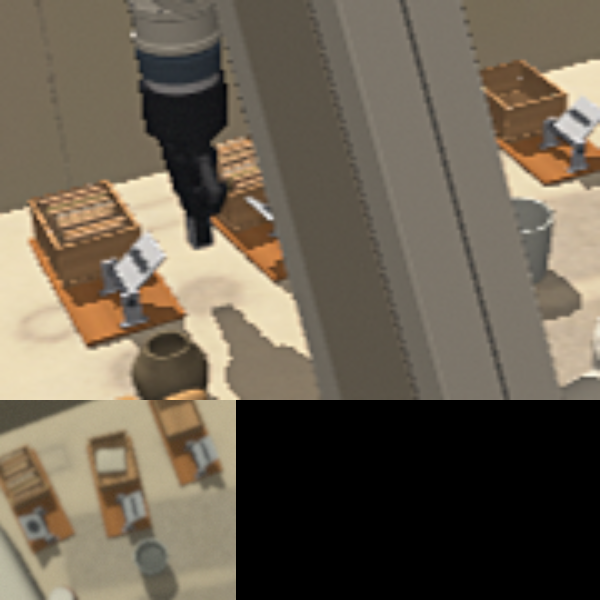

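C's tag, at (132,508) in the pasted top crop, now shows the bar and leans right. B is unchanged, and the finger stands beside A's tag at (200,240). Pushing A toward +y.

Call:
carry_out(
  rows=[
    {"tx": 0,"ty": 6,"tz": 0,"ax": 0,"ay": 0,"az": 0,"gripper": 0},
    {"tx": 0,"ty": 12,"tz": 0,"ax": 0,"ay": 0,"az": 0,"gripper": 0},
    {"tx": 0,"ty": 18,"tz": 0,"ax": 0,"ay": 0,"az": 0,"gripper": 0},
    {"tx": 0,"ty": 24,"tz": 0,"ax": 0,"ay": 0,"az": 0,"gripper": 0},
    {"tx": 0,"ty": 29,"tz": 0,"ax": 0,"ay": 0,"az": 0,"gripper": 0},
    {"tx": 0,"ty": 34,"tz": 0,"ax": 0,"ay": 0,"az": 0,"gripper": 0},
    {"tx": 0,"ty": 39,"tz": 0,"ax": 0,"ay": 0,"az": 0,"gripper": 0},
    {"tx": 1,"ty": 44,"tz": 0,"ax": 0,"ay": 0,"az": 0,"gripper": 0},
  ],
)

```text
time_s: 5.63
ee_pos: [514.7, 223.0, 226.7]
tool_rot: [0.714, 0.7, -0.0, -0.0]
force: [-0.8, 0.6, 0.1]
grip_width: 0.1
finger_force: 0.1
```

Call:
carry_out(
  rows=[
    {"tx": 0,"ty": 5,"tz": 0,"ax": 0,"ay": 0,"az": 0,"gripper": 0},
    {"tx": 0,"ty": 10,"tz": 0,"ax": 0,"ay": 0,"az": 0,"gripper": 0},
    {"tx": 0,"ty": 15,"tz": 0,"ax": 0,"ay": 0,"az": 0,"gripper": 0},
    {"tx": 0,"ty": 20,"tz": 0,"ax": 0,"ay": 0,"az": 0,"gripper": 0},
    {"tx": 0,"ty": 25,"tz": 0,"ax": 0,"ay": 0,"az": 0,"gripper": 0},
    {"tx": 0,"ty": 30,"tz": 0,"ax": 0,"ay": 0,"az": 0,"gripper": 0},
    {"tx": 0,"ty": 35,"tz": 0,"ax": 0,"ay": 0,"az": 0,"gripper": 0},
    {"tx": 0,"ty": 35,"tz": 0,"ax": 0,"ay": 0,"az": 0,"gripper": 0},
  ],
)

```text
time_s: 6.3
ee_pos: [514.9, 258.2, 226.7]
tool_rot: [0.714, 0.7, 0.0, -0.0]
force: [0.1, 0.0, 0.4]
grip_width: 0.2
finger_force: 0.0
```

Call:
carry_out(
  rows=[
    {"tx": 0,"ty": -20,"tz": 0,"ax": 0,"ay": 0,"az": 0,"gripper": 0},
    {"tx": 0,"ty": -45,"tz": 0,"ax": 0,"ay": 0,"az": 0,"gripper": 0},
    {"tx": 0,"ty": -60,"tz": 30,"ax": 0,"ay": 0,"az": 0,"gripper": 0},
    {"tx": 0,"ty": -60,"tz": 65,"ax": 0,"ay": 0,"az": 0,"gripper": 0},
    {"tx": 0,"ty": -60,"tz": 100,"ax": 0,"ay": 0,"az": 0,"gripper": 0},
    {"tx": 0,"ty": -60,"tz": 135,"ax": 0,"ay": 0,"az": 0,"gripper": 0},
    {"tx": 0,"ty": -60,"tz": 150,"ax": 0,"ay": 0,"az": 0,"gripper": 0},
    {"tx": 0,"ty": -60,"tz": 150,"ax": 0,"ay": 0,"az": 0,"gripper": 0},
  ],
)

```text
time_s: 6.97
ee_pos: [515.2, 197.4, 380.9]
tool_rot: [0.715, 0.7, 0.003, 0.002]
force: [0.5, 0.0, 0.2]
grip_width: -0.5
finger_force: 0.0
```

Run:
```python
from h import *
c=cap('scene');t=cap('top')
a=cv2.resize(c['image'][150:270,160:340,::-1],(420,280));b=cv2.resize(t['image'][125:285,170:410,::-1],(480,320))
k=np.zeros((600,480,3),np.uint8);k[:280,:420]=a;k[280:]=b
cv2.imwrite('pics/s3.png',k)
s=ctrl.state();print(s['time_s'],s['ee_pos'],s['force'])
```

```text
7.0667 [514.80613545 197.30488927 376.84403625] [-0.16601411 -0.05013504 -1.21315181]
```

View pics/s3.png

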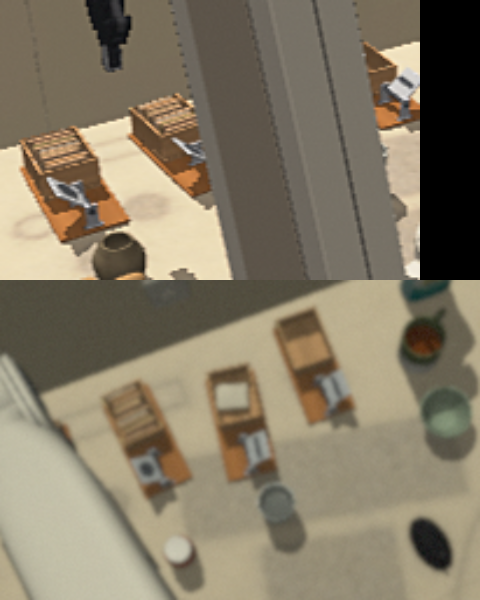

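A's tag, at (70,192), now leans left with the disc face up. B at (152,468) shows the disc, and C at (256,450) and D at (332,388) show the bar. Bins and pots stand where they did, and the tool is clear, so I'm handing in.

```bash
python3 -c "
from plant import ctrl
print(ctrl.sign_off())"
```

```text
the job is handed in; nothing more can be done
None
```

The job is handed in: I flipped tag A to the disc and tag C to the bar, and left B (disc) and D (bar) as they were already right; the last pictures show the bins and loose pots unmoved.

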